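Feed a meal tray into the sealer with the push stick

ROBOT

A 6-joint arm with a two-finger parallel gripper is mounted at the origin on the work surface. World frame = base frame: x ahead of the robot, y to its left, z up, the work surface at z = 0. Lengths are in m, angles in degrees, forces in N, time in s.
With the tool pointing down it reaches from about 0.35 to 0.875 m from the base axis. Payload 4.2 kg.
Tool frame: the origin (TCP) lies at the very end of the fingers, on their centre line; the grasp point (between the pads) lies 19 mm behind it; z points along the fingers, y is the line along which they close (so a half turn about z gives the same grasp; the last joint's range is limited). The gripper opens to 87 mm and grips with 3 to 60 N. Pads are 19 mm wide; open, the fingers measure 117 mm over their backs; the gripper's body (75 mm by 190 mm) begins 51 mm behind the grasp point.
Start: joints at [80.42, 22.042, 0.453, 0, -68.411, -14.817], TCP at [0.258, 0.569, 0.192] pointing down, gripper open.
Joint ranges: [-179.83, 179.83], [-69.29, 118.12], [-61.27, 80.66], [-181.25, 117.63], [-171.15, -9.14], [-177.46, 177.46]. Speed limits (degrees/s): [159.86, 159.86, 180, 180, 180, 180].

INTERFACE

Orientations are given as a 3x3 rotation matrix whose columns are the frame's x, y, z axes.
In Python, from station import monitor, cams, ticket gives the robot as it stands.
- The arm moves only by the tool drive_tool, never from a script. Its argument "moves" is a list of rows, each an object with "delta_pos": the shift along the tool's x, y, z in mm, a list of three; "turn": the turn about the tool's z in rad; "claw": the opening, from 0 (shut) to 1 (fully open). A call has 1 to 12 rows; each row shifts and turns the commanded pose from where the row before left it, along the tool's axes as they then stand; what a row does not reach is not made up. A row lasts 1/8 s, in which the tool goes at most 62.5 mm and 10.7 degrees, less where a joint would pass 70% of its speed; a pose out of reach is approached as far as the arm can. A call is refused whole if a number of a shift passes 62.5 or a number of a turn 0.188, either way. A call with a gripper value outside its range is refused whole. The fingers move at their own pace and stop on an object; the grip force is fixed at half the most. Time passes only in rows, so rows that do not move let the fingers close. It gives the time, the measured TCP pose, the force, the opening and the grip force at its end, in the units of the state.
- monitor.sense(): the state, without advancing time (a new reading comes with each control period).
- cams.capture(name): name is "scene" or "top" or "wrist"; returns a dict with "color" (480x640x3 uint8, red, green, blue), "range_z" (480x640 float32, m along the optical axis (not along the pixel's ray), 0 where there is no reading), "vertical_fov" (degrees; the focal length in pixels is half the picture's height over the tangent of half this angle, whatever the lens; pixels are square), "cx", "cy" (the principal point, pixels), "dist" ([k1, k2, p1, p2, k3] as OpenCV has them; the pictures are not rectified), "extrinsics" (4x4, takes a point from camera to world coordinates). Camera axes: x right, y down, z forward; pixel columns grow to the right and rows downward; lengths in m; the calibration is good to about 2 mm. A picture is of the moment at which its call begins.
- ticket.finish_job(): hands the job in; it is judged then, once.
The state is a dict: "time_s": time; "joints": joint angles; "joint_velocities": joint speeds; "effort": joint torques, N m; "tcp_pos": TCP position; "ee_rot": TCP orientation; "wrist_force": force on the tool from outside, world axes, zero at the start; "moment": the same for the moment, N m; "gripper_width": opening from 0.0 (shut) to 1.0 (fully open); "gripper_force": force on a finger pad.
Only numpy, scipy, OpenCV 4.12 (cv2) and the standard library are available. Lean on these libraries where they do the work, as an engineer would, in place of code of your own. Each camera call takes 0.05 s, during which the arm holds its last target. There are 200 camera calls.

TASK

Pick up the push stick from the rubber mat and use its L-shaped shoe to press the filled foil tray on the sealer's deck sideways against the white fence, then feed it along, flush with the fence all the way, under the clear guard until it meets the end stop. Only the stick may touch the tray, never the gripper or arm. Then lay the stick flat back on the middle of the mat, either way round, let go, and leave the other things where they are.

Things in the scene. Friction and masses are not known exactly. Their poses are not given: they have to be found in the camera images.
- feeder: In-feed of a tray sealer, fixed. Origin: on the table under the deck. +x = feed direction (about world +y), +y = towards the fence (about world -x). In mm: aluminium deck x -190 to 215, y -80 to 102, top z=5. White fence along it: inner face y=90, 12 thick, top z=50. White end stop: face x=200, y -30 to 90, top z=45. Steel housing behind the fence: x 40 to 215, y 102 to 162, top z=115.
- mouth (a point): Middle of the mouth under the clear guard, on the deck: (40, 0, 5) mm in the feeder's frame, with its axes. The guard is a flat clear roof over the deck from here to 175 mm further along, y -80 to 102, underside 62 mm above the deck, top 72; open at the mouth and on the side away from the fence.
- home (a point): The corner where the fence's inner face, the end stop's face and the deck's top meet: at (200, 90, 5) mm in the feeder's frame, with the feeder's axes.
- tray: Filled, lidded aluminium foil meal tray, loose, 140 (x) by 110 (y) by 42 (z) mm, 0.25 to 0.5 kg. Origin: centre of its underside. It starts on the deck before the guard, 15 to 35 mm off the fence at its middle and a little askew; its own +x points roughly in the feed direction, its +y side towards the fence.
- tray_front (a point): Bottom corner of the tray at its leading end, fence side: (70, 55, 0) mm in the tray's frame.
- tray_rear (a point): Bottom corner of the tray at its trailing end, fence side: (-70, 55, 0) mm in the tray's frame.
- stick: Push stick, loose, 0.25 kg, 295 mm long, lying flat on the mat, pointing roughly in the feed direction. Origin: below the balance point of the handle, level with the underside; +x = along the stick to the shoe, z up. In mm: handle an aluminium bar x -100 to 90, 22 wide (y), z 14 to 42. White tail block x -115 to -85, 30 wide, 42 high. White L-shaped shoe at the front: see its point.
- shoe (a point): Inner corner of the stick's L-shaped shoe, at its underside: (100, -30, 0) mm in the stick's frame, same axes. From it the cross plate's pushing face runs 60 mm to +y (plate 10 thick, behind it) and the cheek's inner face 80 mm to +x (cheek 10 thick, on its -y side); both 36 high. It takes the tray's rear corner on the side away from the fence.
- mat: Black rubber mat fixed on the table, 300 (x) by 110 (y) by 3 mm thick, to the robot's right. Origin: centre of its underside; the stick starts lying along its x axis.
- deli_tub: Bystander: lidded round tub, 90 mm across, 95 high, at the robot's left. Origin: centre of its underside.
- salad_box: Bystander: clear salad box 170 by 120 by 55 mm, beyond the sealer. Origin: centre of its underside.
- foil_stack: Bystander: stack of empty foil trays 146 by 116 by 44 mm, at the robot's left. Origin: centre of its underside.
Not all that is in view belongs to the job. Leave any purple or yellow look-alike of the tray alone.

How it is judged:
By the outcome, as a careful person would: the job done as asked, in the order asked, and still so for the second after the job is handed in, with the robot touching nothing.
It also fails if it takes over 64 s, if anything falls off the work surface, if the arm or the gripper's body presses on something with over 40 N, if the wrist force passes 120 N, or if a joint passes its speed limit or range.

## Working session

There is one attempt and no reset: what is moved stays moved. The work goes in short steps, Python scripts to look and compute and a tool call to move; the robot and the scene stay as the last step left them, time stands still between calls to the robot, and variables do not carry over. Pictures are saved under pics/ and viewed, at most 10 in all, crops included, and the job is handed in when it is done.

Besides the shell and the picture viewer there is one more tool, called as name([rows], argument=value, ...), one row to a line, values as JSON. drive_tool: Moves the arm, as the interface text tells. Its arguments: {"type":"object","properties":{"moves":{"type":"array","items":{"type":"object","properties":{"delta_pos":{"type":"array","items":{"type":"number"}},"turn":{"type":"number"},"claw":{"type":"number"}}}}},"required":["moves"]}

```bash
mkdir -p pics; cat > h.py <<'E'
import numpy as np,cv2
from station import monitor,cams,ticket
def cap(n,f=None):
    d=cams.capture(n)
    d['f']=240/np.tan(np.radians(d['vertical_fov'])/2)
    d['K']=np.array([[d['f'],0,d['cx']],[0,d['f'],d['cy']],[0,0,1]])
    d['dist']=np.array(d['dist'],float);d['E']=np.array(d['extrinsics'])
    if f: cv2.imwrite('pics/'+f,d['color'][:,:,::-1])
    return d
def onz(d,uv,z):
    uv=np.array(uv,float).reshape(-1,1,2)
    p=cv2.undistortPoints(uv,d['K'],d['dist']).reshape(-1,2)
    r=np.c_[p,np.ones(len(p))]@d['E'][:3,:3].T;o=d['E'][:3,3]
    return o+r*((z-o[2])/r[:,2:3])
def cloud(d):
    v,u=np.mgrid[0:480,0:640]
    p=cv2.undistortPoints(np.stack([u,v],-1).reshape(-1,1,2).astype(float),d['K'],d['dist']).reshape(480,640,2)
    z=d['range_z'][...,None]
    return (np.concatenate([p*z,z],-1)@d['E'][:3,:3].T)+d['E'][:3,3]
E
python3 - <<'E'
from h import *
import pickle
for n in('scene','top'):
    d=cap(n,n+'0.png');pickle.dump(d,open(n+'.pkl','wb'));print(n,d['E'].round(3).tolist(),d['dist'],d['f'])
s=monitor.sense();print(s['time_s'],s['tcp_pos'],s['ee_rot'],s['gripper_width'])
E
```

```text
scene [[-0.199, 0.7, -0.685, 1.562], [0.98, 0.14, -0.141, 0.247], [-0.003, -0.7, -0.714, 1.057], [0.0, 0.0, 0.0, 1.0]] [-0.00417002  0.          0.          0.          0.        ] 583.3810060149017
top [[-0.002, -0.974, 0.225, 0.293], [-1.0, 0.002, -0.001, 0.047], [0.0, -0.225, -0.974, 1.261], [0.0, 0.0, 0.0, 1.0]] [-0.12326139  0.          0.          0.          0.        ] 585.587140647507
0.1 [0.25789779 0.56865882 0.19097075] [[ 9.10651158e-01 -4.13175483e-01 -6.98737808e-04]
 [-4.13176054e-01 -9.10649283e-01 -1.85236576e-03]
 [ 1.29047034e-04  1.97556075e-03 -9.99998040e-01]] 1.002238664485072
```

View pics/top0.png

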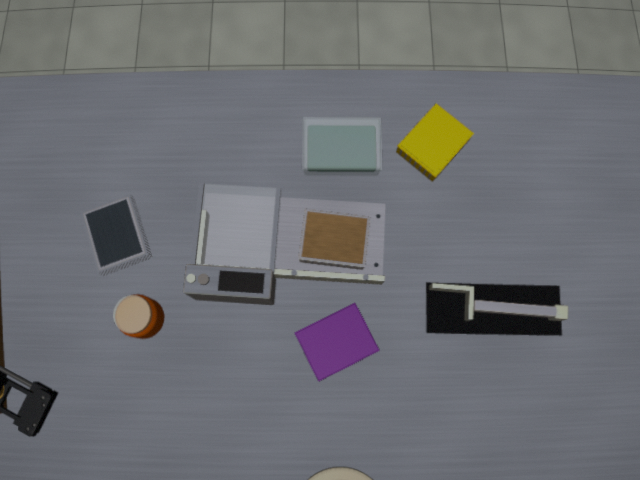

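View pics/scene0.png

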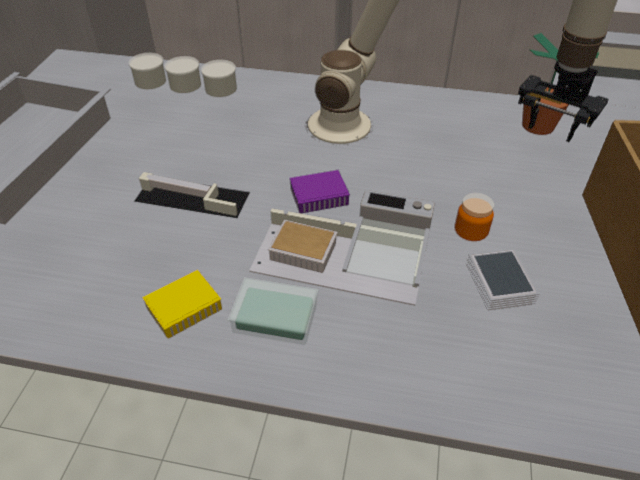

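The candidates are the brown-lidded foil tray on the deck (335,238), the purple block (337,342) and the yellow block (435,141). The brown one fits: it sits on the deck ahead of the clear guard, near the fence. The stick is at (430–568, 285–320), with its shoe to the left (+y) and its cheek towards +x. I'll enlarge both areas.

```bash
python3 - <<'E'
from h import *
import pickle
d=pickle.load(open('top.pkl','rb'));im=d['color'][:,:,::-1]
c=cv2.resize(im[178:342,180:400],None,fx=3.6,fy=3.6,interpolation=cv2.INTER_CUBIC);cv2.imwrite('pics/c1.png',c)
c=cv2.resize(im[270:345,415:580],None,fx=4.8,fy=4.8,interpolation=cv2.INTER_CUBIC);cv2.imwrite('pics/c2.png',c)
P=cloud(d)
for n,(u,v) in dict(deck=(290,220),tray=(335,238),guard=(240,220),handle=(515,309),tail=(562,312),plate=(469,305),cheek=(450,287),mat=(440,315),fence=(330,275),housing=(215,280),table=(500,200)).items(): print(n,P[v,u].round(4))
E
```

```text
deck [0.6209 0.1035 0.0026]
tray [0.5687 0.0057 0.0505]
guard [0.6035 0.2058 0.0703]
handle [ 0.4158 -0.3728  0.0448]
tail [ 0.4081 -0.4764  0.0427]
plate [ 0.4259 -0.2757  0.0399]
cheek [ 0.464  -0.2364  0.0426]
mat [ 0.4088 -0.2206  0.0041]
fence [0.4897 0.0168 0.0489]
housing [0.469  0.2463 0.116 ]
table [ 0.6696 -0.3741 -0.0053]
```

View pics/c1.png

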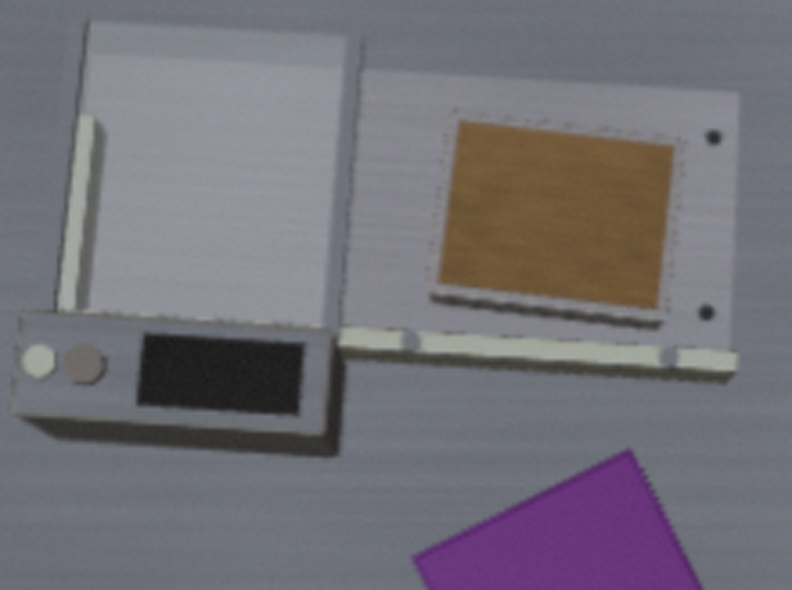

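View pics/c2.png

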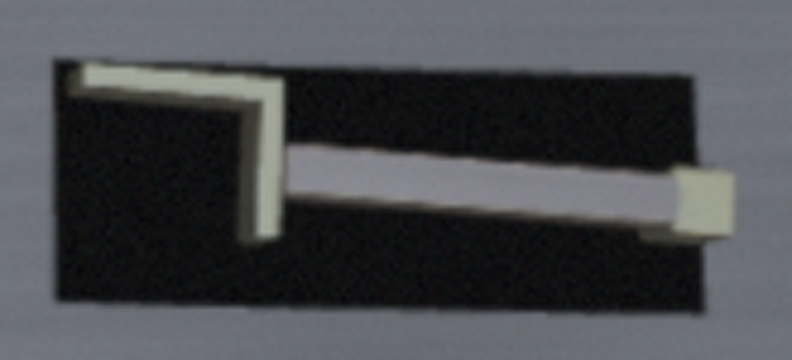

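Crop 1 shows the brown-lidded foil tray on the deck, lid corners at about (458,122), (675,145), (660,308) and (438,283). The fence top edge runs from (342,330) to (737,351). Crop 2 shows the stick, with the L cheek top at (83,63)–(285,80), the plate down to (278,240) and the tail at (735,170)–(735,240). That confirms the tray.

```bash
python3 - <<'E'
from h import *
import pickle
d=pickle.load(open('top.pkl','rb'))
def q(pts,s,o,z): return onz(d,[((x+.5)/s-.5+o[0],(y+.5)/s-.5+o[1]) for x,y in pts],z)
A=lambda p,s=3.6:0
f=lambda pts,z:q(pts,3.6,(180,178),z); g=lambda pts,z:q(pts,4.8,(415,270),z)
def pr(n,p): print(n,(p[:,:2]*1000).round(1).tolist())
fi=f([(342,330),(737,351)],.05);pr('fence in top',fi)
fo=f([(342,347),(737,369)],.05);pr('fence out top',fo)
pr('deck corner',f([(740,93)],.005)); pr('guard top',f([(88,20),(347,37)],.077))
pr('stop far/near top, inner side',f([(95,115),(75,310)],.05-.005))
t=f([(458,122),(675,145),(660,308),(438,283)],.047);pr('tray lid',t)
for n,p in(('fence',fi),('fenceo',fo),('tray far',t[[0,1]]),('tray near',t[[3,2]])):
    v=p[0]-p[1];print(n,np.degrees(np.arctan2(v[1],v[0])))
pr('tray c',t.mean(0,keepdims=True))
m=g([(55,60),(694,77),(705,314),(57,300)],.003);pr('mat',m);pr('matc',m.mean(0,keepdims=True))
pr('cheek outer',g([(83,63),(285,80)],.039)); pr('plate far',g([(278,240)],.039))
pr('tail',g([(735,171),(735,238)],.045))
h=g([(290,145),(290,196),(675,173),(675,222)],.045);pr('handle',h)
c=(h[:2].mean(0)-h[2:].mean(0));print('stick ang',np.degrees(np.arctan2(c[1],c[0])))
# gray-level handle mask check in scene view
d2=pickle.load(open('scene.pkl','rb'))
P=cloud(d2)
w=(P[...,2]>.03)&(P[...,2]<.06)&(P[...,0]>.33)&(P[...,0]<.52)&(P[...,1]>-.55)&(P[...,1]<-.15)
pts=np.argwhere(w)[:,::-1].astype(float);X=onz(d2,pts,.045);print('scene stick bbox',X.min(0),X.max(0))
E
```

```text
fence in top [[501.8, 132.8], [488.8, -97.0]]
fence out top [[491.8, 132.7], [478.3, -96.8]]
deck corner [[658.0, -108.9]]
guard top [[683.1, 284.2], [671.8, 130.4]]
stop far/near top, inner side [[633.7, 283.7], [514.7, 290.8]]
tray lid [[628.0, 65.5], [613.6, -63.8], [515.0, -52.9], [530.2, 77.1]]
fence 86.77074901019822
fenceo 86.62653723358846
tray far 83.62821133999257
tray near 83.31977728225293
tray c [[571.7, 6.5]]
mat [[480.7, -193.4], [470.3, -492.0], [361.7, -488.2], [372.5, -190.1]]
matc [[421.3, -340.9]]
cheek outer [[473.9, -198.9], [465.7, -288.9]]
plate far [[395.2, -281.8]]
tail [[422.1, -489.4], [392.4, -486.9]]
handle [[436.1, -287.8], [413.8, -286.6], [421.6, -461.5], [400.0, -459.7]]
stick ang 85.33617522854048
scene stick bbox [ 0.39899085 -0.48620927  0.045     ] [ 0.49388603 -0.19030039  0.045     ]
```

drive_tool([
  {"delta_pos": [0, 0, -10], "turn": 0.1756, "claw": 1},
  {"delta_pos": [0, 0, -10], "turn": 0.1756, "claw": 1},
  {"delta_pos": [0, 0, -10], "turn": 0.1756, "claw": 1},
  {"delta_pos": [0, 0, -10], "turn": 0.1756, "claw": 1},
  {"delta_pos": [0, 0, -10], "turn": 0.1756, "claw": 1},
  {"delta_pos": [0, 0, -10], "turn": 0.1756, "claw": 1},
  {"delta_pos": [0, 0, -10], "turn": 0.1756, "claw": 1},
  {"delta_pos": [49.5, -28, 0], "turn": 0, "claw": 1},
  {"delta_pos": [49.5, -28, 0], "turn": 0, "claw": 1},
  {"delta_pos": [49.5, -28, 0], "turn": 0, "claw": 1},
  {"delta_pos": [49.5, -28, 0], "turn": 0, "claw": 1},
  {"delta_pos": [49.5, -28, 0], "turn": 0, "claw": 1},
])

```text
time_s: 1.6
tcp_pos: [0.377, 0.3089, 0.2617]
ee_rot: [[-0.084, -0.996, -0.0], [-0.996, 0.084, -0.0], [0.0, 0.0, -1.0]]
wrist_force: [0.4, -0.6, 0.4]
gripper_width: 0.999
gripper_force: 0.0
```

drive_tool([
  {"delta_pos": [49.5, -28, 0], "claw": 1},
  {"delta_pos": [49.5, -28, 0], "claw": 1},
  {"delta_pos": [49.5, -28, 0], "claw": 1},
  {"delta_pos": [49.5, -28, 0], "claw": 1},
  {"delta_pos": [49.5, -28, 0], "claw": 1},
  {"delta_pos": [49.5, -28, 0], "claw": 1},
  {"delta_pos": [56.7, 10, 0], "claw": 1},
  {"delta_pos": [56.7, 10, 0], "claw": 1},
  {"delta_pos": [56.7, 10, 0], "claw": 1},
  {"delta_pos": [56.7, 10, 0], "claw": 1},
  {"delta_pos": [56.7, 10, 0], "claw": 1},
  {"delta_pos": [56.7, 10, 0], "claw": 1},
])

```text
invalid input
```

drive_tool([
  {"delta_pos": [56.7, 10, 0], "claw": 1},
  {"delta_pos": [0, 0, 40], "claw": 1},
  {"delta_pos": [0, 0, 40], "claw": 1},
  {"delta_pos": [0, 0, 0], "claw": 1},
  {"delta_pos": [0, 0, 0], "claw": 1},
])

```text
invalid input
```

drive_tool([
  {"delta_pos": [49.5, -28, 0], "turn": 0, "claw": 1},
  {"delta_pos": [49.5, -28, 0], "turn": 0, "claw": 1},
  {"delta_pos": [49.5, -28, 0], "turn": 0, "claw": 1},
  {"delta_pos": [49.5, -28, 0], "turn": 0, "claw": 1},
  {"delta_pos": [49.5, -28, 0], "turn": 0, "claw": 1},
  {"delta_pos": [49.5, -28, 0], "turn": 0, "claw": 1},
  {"delta_pos": [56.7, 10, 0], "turn": 0, "claw": 1},
  {"delta_pos": [56.7, 10, 0], "turn": 0, "claw": 1},
  {"delta_pos": [56.7, 10, 0], "turn": 0, "claw": 1},
  {"delta_pos": [56.7, 10, 0], "turn": 0, "claw": 1},
  {"delta_pos": [56.7, 10, 0], "turn": 0, "claw": 1},
  {"delta_pos": [56.7, 10, 0], "turn": 0, "claw": 1},
])

```text
time_s: 3.1
tcp_pos: [0.4299, -0.3348, 0.2617]
ee_rot: [[-0.084, -0.996, -0.0], [-0.996, 0.084, 0.0], [-0.0, 0.0, -1.0]]
wrist_force: [0.8, -0.5, -0.9]
gripper_width: 0.999
gripper_force: 0.0
```

drive_tool([
  {"delta_pos": [56.7, 10, 0], "turn": 0, "claw": 1},
  {"delta_pos": [0, 0, 40], "turn": 0, "claw": 1},
  {"delta_pos": [0, 0, 40], "turn": 0, "claw": 1},
  {"delta_pos": [0, 0, 0], "turn": 0, "claw": 1},
  {"delta_pos": [0, 0, 0], "turn": 0, "claw": 1},
])

```text
time_s: 3.72
tcp_pos: [0.417, -0.3895, 0.1835]
ee_rot: [[-0.083, -0.997, 0.001], [-0.997, 0.083, -0.002], [0.002, -0.002, -1.0]]
wrist_force: [0.1, -0.5, 1.1]
gripper_width: 0.999
gripper_force: 0.0
```

```bash
python3 - <<'E'
from h import *
s=monitor.sense();print(s['time_s'],s['tcp_pos'],s['joints'])
d=cap('wrist','w1.png');P=cloud(d)
m=(P[...,2]>.036)&(P[...,2]<.055)&(d['range_z']>0.05)&(P[...,0]>.33)&(P[...,0]<.53)&(P[...,1]<-.1)&(P[...,1]>-.55)
Q=P[m];print(len(Q),Q.min(0),Q.max(0),np.median(Q[:,2]))
for y0 in(-.44,-.42,-.35,-.33,-.31):
    q=Q[abs(Q[:,1]-y0)<.004]
    if len(q):print(y0,np.percentile(q[:,0],[2,50,98]).round(4),q[:,2].mean())
E
```

```text
3.725 [ 0.41696305 -0.38952986  0.18347862] [-2.67531264e+01  1.70423576e+01 -8.26596389e+00  6.35742665e-02
 -6.45687908e+01  2.19462088e+01]
8344 [ 0.39664114 -0.49007441  0.0360184 ] [ 0.47755643 -0.19929088  0.04729094] 0.044478246143943134
-0.44 [0.4046 0.4152 0.4258] 0.04451550886918952
-0.42 [0.4062 0.4171 0.4278] 0.04448649762317127
-0.35 [0.4131 0.4236 0.4345] 0.04443127851374406
-0.33 [0.4148 0.4254 0.4355] 0.044499211350697766
-0.31 [0.4165 0.4271 0.4374] 0.044591216167670956
```

View pics/w1.png

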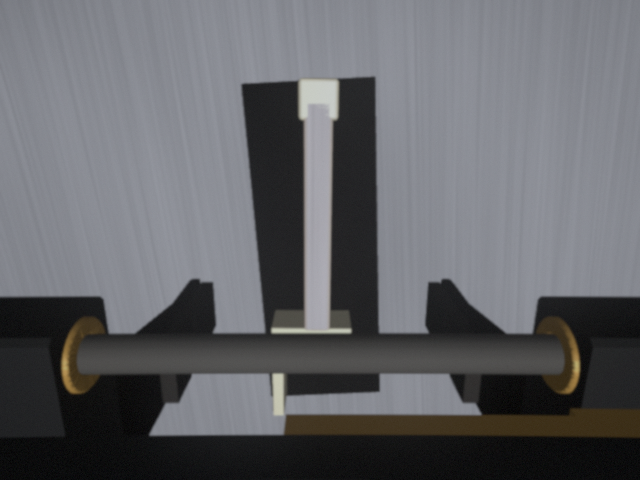

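The wrist view shows the handle centred at (317,220) and lined up with the fingers, with the tail at (318,98). The measured top height of 44.5 mm matches the expected 45 mm.

drive_tool([
  {"delta_pos": [0, -1.5, 40], "turn": 0, "claw": 1},
  {"delta_pos": [0, 0, 40], "turn": 0, "claw": 1},
  {"delta_pos": [0, 0, 40], "turn": 0, "claw": 1},
  {"delta_pos": [0, 0, 30], "turn": 0, "claw": 1},
  {"delta_pos": [0, 0, 10], "turn": 0, "claw": 1},
  {"delta_pos": [0, 0, 9], "turn": 0, "claw": 1},
  {"delta_pos": [0, 0, 0], "turn": 0, "claw": 1},
  {"delta_pos": [0, 0, 0], "turn": 0, "claw": 1},
])

```text
time_s: 4.78
tcp_pos: [0.4184, -0.3895, 0.0141]
ee_rot: [[-0.084, -0.996, 0.002], [-0.996, 0.084, -0.001], [0.001, -0.002, -1.0]]
wrist_force: [0.7, -0.3, -0.1]
gripper_width: 0.999
gripper_force: 0.0
```

drive_tool([
  {"delta_pos": [0, 0, 0], "turn": 0, "claw": 0},
  {"delta_pos": [0, 0, 0], "turn": 0, "claw": 0},
  {"delta_pos": [0, 0, 0], "turn": 0, "claw": 0},
  {"delta_pos": [0, 0, 0], "turn": 0, "claw": 0},
  {"delta_pos": [0, 0, 0], "turn": 0, "claw": 0},
  {"delta_pos": [0, 0, 0], "turn": 0, "claw": 0},
  {"delta_pos": [0, 0, 0], "turn": 0, "claw": 0},
  {"delta_pos": [0, 0, 0], "turn": 0, "claw": 0},
])

```text
time_s: 5.78
tcp_pos: [0.418, -0.3892, 0.013]
ee_rot: [[-0.084, -0.996, 0.001], [-0.996, 0.084, -0.0], [0.0, -0.001, -1.0]]
wrist_force: [0.2, 0.1, 0.3]
gripper_width: 0.235
gripper_force: 30.0
```

drive_tool([
  {"delta_pos": [0, 0, -20], "turn": 0, "claw": 0},
  {"delta_pos": [0, 0, -30], "turn": 0, "claw": 0},
  {"delta_pos": [0, 0, -30], "turn": -0.026, "claw": 0},
  {"delta_pos": [-39.2, -34.7, 0], "turn": 0, "claw": 0},
  {"delta_pos": [-39.2, -34.7, 0], "turn": 0, "claw": 0},
  {"delta_pos": [-39.2, -34.7, 0], "turn": 0, "claw": 0},
  {"delta_pos": [-39.2, -34.7, 0], "turn": 0, "claw": 0},
  {"delta_pos": [-39.2, -34.7, 0], "turn": 0, "claw": 0},
  {"delta_pos": [0, 0, 25], "turn": 0, "claw": 0},
  {"delta_pos": [0, 0, 25], "turn": 0, "claw": 0},
  {"delta_pos": [0, 0, 15], "turn": 0, "claw": 0},
  {"delta_pos": [0, 0, 0], "turn": 0, "claw": 0},
])

```text
time_s: 7.28
tcp_pos: [0.6008, -0.2034, 0.0263]
ee_rot: [[-0.059, -0.998, -0.004], [-0.998, 0.059, 0.0], [-0.0, 0.004, -1.0]]
wrist_force: [-0.2, 0.6, -2.3]
gripper_width: 0.231
gripper_force: 30.0
```

```bash
python3 - <<'E'
from h import *
s=monitor.sense();print(s['time_s'],s['tcp_pos'],s['ee_rot'][0],s['gripper_width'])
d=cap('top');cv2.imwrite('pics/t1.png',cv2.resize(d['color'][170:340,260:540,::-1],None,fx=2.8,fy=2.8,interpolation=cv2.INTER_CUBIC))
E
```

```text
7.275 [ 0.60081075 -0.20343136  0.0262996 ] [-0.05855587 -0.99827679 -0.0038284 ] 0.23087508703089396
```

View pics/t1.png

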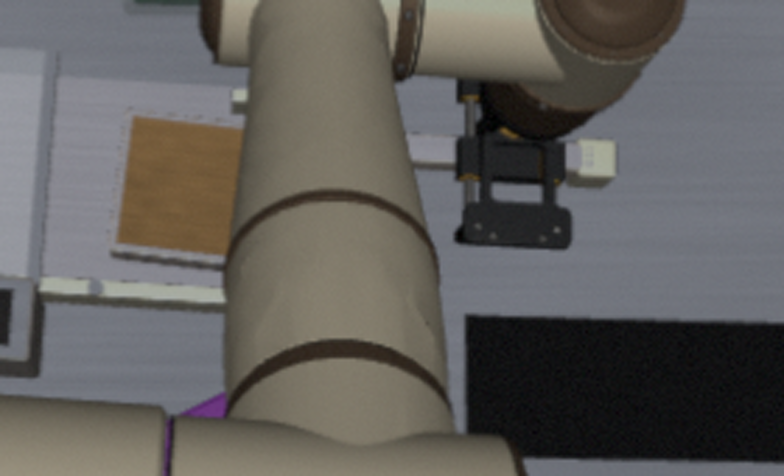

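The top view is partly hidden by the arm. The cheek tip at (240,100) is outside the tray's far edge, as planned. I'll check the shoe against the tray from the scene camera.

```bash
python3 - <<'E'
from h import *
d=cap('scene');cv2.imwrite('pics/s1.png',cv2.resize(d['color'][180:320,150:420,::-1],None,fx=2.9,fy=2.9,interpolation=cv2.INTER_CUBIC))
np.savez('s1.npz',P=cloud(d));import pickle;pickle.dump(d,open('s1.pkl','wb'))
E
```

```text
(no output)
```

View pics/s1.png

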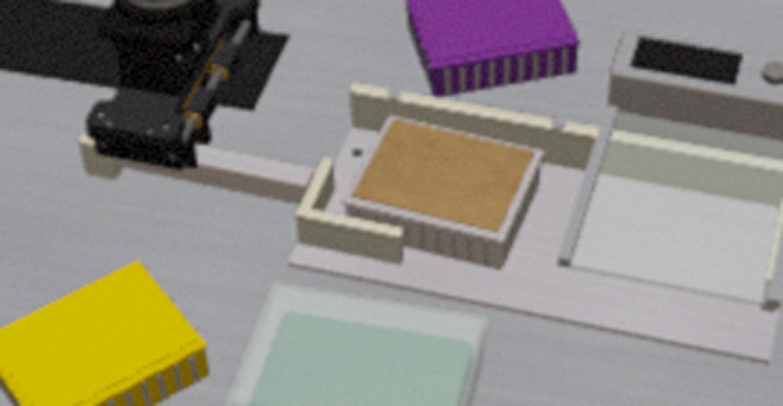

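The shoe sits around the tray's rear outer corner: shoe corner near (315,210), cheek tip (402,230), tray rim corners at (350,203) and (500,240). The view is clear for measuring.

```bash
cat >> h.py <<'E'
O=np.array([589.3,86.5]);th=np.radians(86.7)
R=np.array([[np.cos(th),-np.sin(th)],[np.sin(th),np.cos(th)]])
def F(w): return (np.asarray(w)[:,:2]*1000-O)@R
E
python3 - <<'E'
from h import *
import pickle
d=pickle.load(open('s1.pkl','rb'))
def f(pts,z): return F(onz(d,[((x+.5)/2.9-.5+150,(y+.5)/2.9-.5+180) for x,y in pts],z)).round(1).tolist()
print('cheek outer top corner,tip',f([(298,217),(402,235)],.052),'plate fence end',f([(330,160)],.052))
print('tray rim rear-out,front-out,front-in,rear-in',f([(350,203),(500,240),(541,151),(395,118)],.047))
print('fence inner top',f([(352,95),(595,140)],.05),'deck corners',f([(290,262),(770,357)],.005))
print('guard edge low',f([(568,262)],.067), 'tail', f([(82,140)],.058))
E
```

```text
cheek outer top corner,tip [[-178.0, -73.8], [-89.5, -71.6]] plate fence end [[-173.7, -3.5]]
tray rim rear-out,front-out,front-in,rear-in [[-143.3, -43.2], [-12.2, -52.3], [-4.0, 57.4], [-137.2, 65.5]]
fence inner top [[-181.6, 81.4], [38.4, 79.3]] deck corners [[-185.7, -83.3], [217.5, -83.2]]
guard edge low [[50.0, -79.7]] tail [[-384.3, -39.5]]
```

drive_tool([
  {"delta_pos": [0, 0, 9], "turn": 0, "claw": 0},
  {"delta_pos": [-8, 0, 0], "turn": 0, "claw": 0},
  {"delta_pos": [-8, 0, 0], "turn": 0, "claw": 0},
  {"delta_pos": [0, 5, 0], "turn": 0, "claw": 0},
  {"delta_pos": [0, 5, 0], "turn": 0, "claw": 0},
  {"delta_pos": [0, 0, 0], "turn": 0, "claw": 0},
])

```text
time_s: 8.12
tcp_pos: [0.5926, -0.187, 0.0191]
ee_rot: [[-0.058, -0.998, -0.0], [-0.998, 0.058, 0.0], [-0.0, 0.0, -1.0]]
wrist_force: [-0.4, -0.8, -2.6]
gripper_width: 0.236
gripper_force: 30.0
```

drive_tool([
  {"delta_pos": [0, 4, 0], "turn": 0, "claw": 0},
  {"delta_pos": [0, 4, 0], "turn": 0, "claw": 0},
  {"delta_pos": [0, 4, 0], "turn": 0, "claw": 0},
  {"delta_pos": [0, 4, 0], "turn": 0, "claw": 0},
  {"delta_pos": [0, 3, 0], "turn": 0, "claw": 0},
])

```text
time_s: 8.75
tcp_pos: [0.5743, -0.1858, 0.0191]
ee_rot: [[-0.058, -0.998, 0.001], [-0.998, 0.058, -0.0], [-0.0, -0.001, -1.0]]
wrist_force: [1.1, 0.5, -2.6]
gripper_width: 0.236
gripper_force: 30.3
```

```bash
python3 - <<'E'
from h import *
s=monitor.sense();print(s['time_s'],F([s['tcp_pos']]),s['tcp_pos'],s['wrist_force'],s['moment'],s['gripper_width'])
d=cap('scene');cv2.imwrite('pics/s2.png',cv2.resize(d['color'][180:320,150:420,::-1],None,fx=2.9,fy=2.9,interpolation=cv2.INTER_CUBIC))
E
```

```text
8.75 [[-272.7242357    -0.67103739]] [ 0.57427082 -0.18581064  0.01912459] [ 1.08307623  0.48561551 -2.61374139] [ 0.00985703 -0.43344073 -0.24657099] 0.23572494706327768
```

View pics/s2.png

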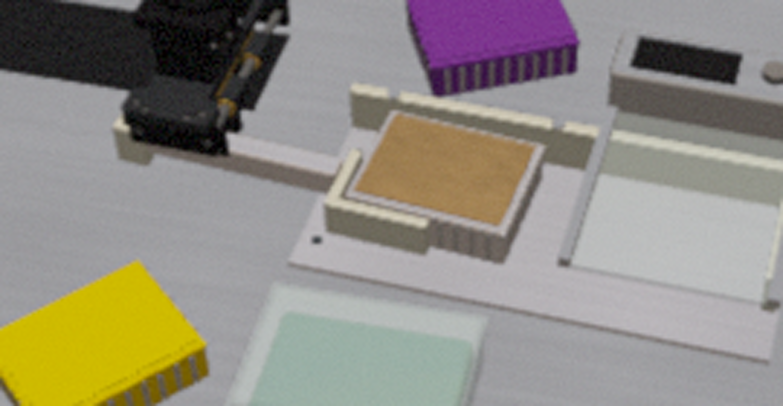

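The cheek is now flush along the tray's far side and is moving the tray towards the fence. I'll continue in small steps and watch the force.

drive_tool([
  {"delta_pos": [0, 3, 0], "turn": 0, "claw": 0},
  {"delta_pos": [0, 3, 0], "turn": 0, "claw": 0},
  {"delta_pos": [0, 2, 0], "turn": 0, "claw": 0},
  {"delta_pos": [0, 0, 0], "turn": 0, "claw": 0},
])

```text
time_s: 9.3
tcp_pos: [0.566, -0.1854, 0.019]
ee_rot: [[-0.058, -0.998, -0.0], [-0.998, 0.058, -0.0], [0.0, 0.0, -1.0]]
wrist_force: [0.3, 0.8, -2.5]
gripper_width: 0.229
gripper_force: 30.3
```

drive_tool([
  {"delta_pos": [0, 1, 0], "turn": 0, "claw": 0},
  {"delta_pos": [0, 0, 0], "turn": 0, "claw": 0},
])

```text
time_s: 9.55
tcp_pos: [0.5652, -0.1853, 0.019]
ee_rot: [[-0.058, -0.998, 0.0], [-0.998, 0.058, -0.0], [0.0, -0.0, -1.0]]
wrist_force: [2.2, -1.0, -2.1]
gripper_width: 0.232
gripper_force: 30.3
```

drive_tool([
  {"delta_pos": [0, 1, 0], "turn": 0, "claw": 0},
  {"delta_pos": [0, 0, 0], "turn": 0, "claw": 0},
])

```text
time_s: 9.8
tcp_pos: [0.5642, -0.1852, 0.0189]
ee_rot: [[-0.058, -0.998, 0.0], [-0.998, 0.058, 0.0], [-0.0, -0.0, -1.0]]
wrist_force: [1.2, 0.2, -3.5]
gripper_width: 0.232
gripper_force: 30.3
```

drive_tool([
  {"delta_pos": [0, 1, 0], "turn": 0, "claw": 0},
  {"delta_pos": [0, 0, 0], "turn": 0, "claw": 0},
])

```text
time_s: 10.05
tcp_pos: [0.5633, -0.185, 0.019]
ee_rot: [[-0.058, -0.998, 0.0], [-0.998, 0.058, 0.0], [-0.0, -0.0, -1.0]]
wrist_force: [1.9, 0.6, -2.5]
gripper_width: 0.232
gripper_force: 30.4
```

drive_tool([
  {"delta_pos": [0, 1, 0], "turn": 0, "claw": 0},
  {"delta_pos": [0, 0, 0], "turn": 0, "claw": 0},
])

```text
time_s: 10.3
tcp_pos: [0.5623, -0.185, 0.019]
ee_rot: [[-0.058, -0.998, 0.0], [-0.998, 0.058, 0.0], [-0.0, -0.0, -1.0]]
wrist_force: [2.8, 1.0, -2.8]
gripper_width: 0.231
gripper_force: 30.5
```

```bash
python3 - <<'E'
from h import *
s=monitor.sense();print(s['time_s'],F([s['tcp_pos']]),s['wrist_force'],s['moment'])
d=cap('scene');cv2.imwrite('pics/s3.png',cv2.resize(d['color'][195:285,250:390,::-1],None,fx=5.6,fy=5.6,interpolation=cv2.INTER_CUBIC))
E
```

```text
10.3 [[-272.62669944   11.30511474]] [ 2.76099857  1.03445296 -2.81052694] [ 0.21949087 -0.7072426  -0.32438014]
```

View pics/s3.png

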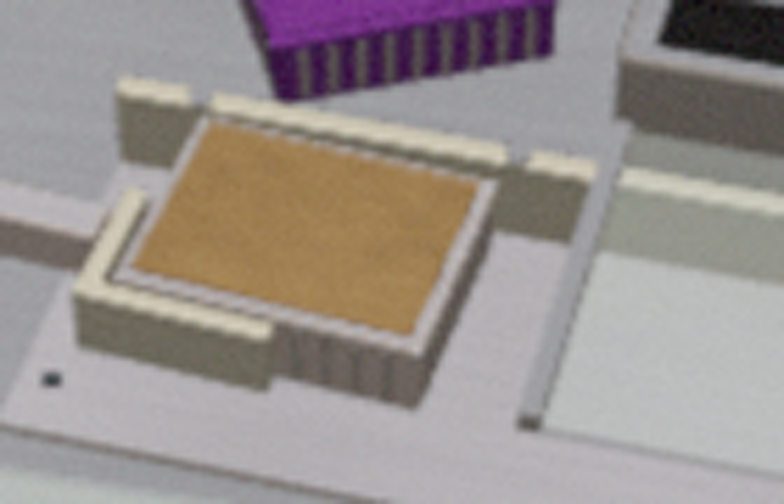

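The tray is almost at the fence: only a thin strip of fence face shows above the rim, around (350,135). I'll step on until the force rises.

drive_tool([
  {"delta_pos": [0, 1, 0], "turn": 0, "claw": 0},
  {"delta_pos": [0, 0, 0], "turn": 0, "claw": 0},
])

```text
time_s: 10.6
tcp_pos: [0.5613, -0.185, 0.019]
ee_rot: [[-0.058, -0.998, 0.0], [-0.998, 0.058, 0.0], [-0.0, -0.0, -1.0]]
wrist_force: [1.8, 0.3, -3.0]
gripper_width: 0.234
gripper_force: 30.6
```

drive_tool([
  {"delta_pos": [0, 1, 0], "turn": 0, "claw": 0},
  {"delta_pos": [0, 0, 0], "turn": 0, "claw": 0},
])

```text
time_s: 10.85
tcp_pos: [0.5603, -0.1849, 0.019]
ee_rot: [[-0.058, -0.998, 0.0], [-0.998, 0.058, 0.0], [-0.0, -0.0, -1.0]]
wrist_force: [2.1, 1.5, -2.5]
gripper_width: 0.228
gripper_force: 30.8
```

```bash
python3 - <<'E'
from h import *
s=monitor.sense();print(s['time_s'],F([s['tcp_pos']]),s['wrist_force'],s['moment'])
E
```

```text
10.85 [[-272.66657717   13.34037119]] [ 2.06581229  1.51065111 -2.53254224] [ 0.28620217 -0.83548906 -0.4126975 ]
```

```bash
cat >> h.py <<'E'
def lid(d,z=.047):
    h=cv2.cvtColor(d['color'],cv2.COLOR_RGB2HSV)
    m=((h[...,0]>8)&(h[...,0]<22)&(h[...,1]>90)&(h[...,2]>60)).astype(np.uint8)
    m[:200]=0;m[300:]=0;m[:,:240]=0;m[:,440:]=0
    c=max(cv2.findContours(m,cv2.RETR_EXTERNAL,cv2.CHAIN_APPROX_NONE)[0],key=cv2.contourArea)
    p=F(onz(d,c.reshape(-1,2),z)).astype(np.float32)
    r=cv2.minAreaRect(p);a=(r[2]+45)%90-45
    M=cv2.moments(c);ctr=F(onz(d,[[M['m10']/M['m00'],M['m01']/M['m00']]],z))[0]
    return ctr.round(2),np.round(r[0],2),np.round(r[1],1),round(a,2)
def st():
    s=monitor.sense();print('t',round(s['time_s'],2),'tcpF',F([s['tcp_pos']])[0].round(2),'z',round(s['tcp_pos'][2],4),'f',np.round(s['wrist_force'],1),'m',np.round(s['moment'],2))
E
python3 - <<'E'
from h import *
import pickle
st()
for f in('scene.pkl','s1.pkl'): print(f,lid(pickle.load(open(f,'rb'))))
for i in range(2): print(lid(cap('scene')))
E
```

```text
t 10.85 tcpF [-272.67   13.34] z 0.019 f [ 2.1  1.5 -2.5] m [ 0.29 -0.84 -0.41]
scene.pkl (array([-76.69,   8.46]), array([-77.61,   9.81]), array([ 97. , 126.7]), -3.87)
s1.pkl (array([-76.83,   8.47]), array([-77.81,   9.99]), array([ 96.5, 127.1]), -3.81)
(array([-76.84,  25.06]), array([-77.92,  26.55]), array([ 96.5, 126.8]), -3.96)
(array([-76.7 ,  25.07]), array([-77.23,  26.5 ]), array([ 96.5, 126.8]), -3.96)
```

drive_tool([
  {"delta_pos": [0, 1, 0], "turn": 0, "claw": 0},
  {"delta_pos": [0, 0, 0], "turn": 0, "claw": 0},
])

```text
time_s: 11.2
tcp_pos: [0.5593, -0.1849, 0.019]
ee_rot: [[-0.058, -0.998, 0.0], [-0.998, 0.058, 0.0], [-0.0, -0.0, -1.0]]
wrist_force: [3.1, 0.4, -3.2]
gripper_width: 0.232
gripper_force: 30.9
```

```bash
python3 - <<'E'
from h import *
st()
for i in range(2): print(lid(cap('scene')))
E
```

```text
t 11.2 tcpF [-272.66   14.34] z 0.019 f [ 3.1  0.4 -3.2] m [ 0.33 -0.94 -0.47]
(array([-76.68,  25.04]), array([-77.14,  26.45]), array([ 96.5, 126.8]), -4.15)
(array([-76.69,  24.92]), array([-77.46,  26.38]), array([ 96.6, 127.3]), -3.79)
```

The lid has stopped moving, so the rear corner is on the fence. The tray is still about 3° askew, with the stick yielding in the grip. I'll turn the stick a little to swing the tray's front onto the fence.

drive_tool([
  {"delta_pos": [0, 0, 0], "turn": -0.02, "claw": 0},
  {"delta_pos": [0, 0, 0], "turn": -0.02, "claw": 0},
  {"delta_pos": [0, 0, 0], "turn": 0, "claw": 0},
])

```text
time_s: 11.68
tcp_pos: [0.5593, -0.1849, 0.019]
ee_rot: [[-0.018, -1.0, 0.0], [-1.0, 0.018, -0.0], [0.0, -0.0, -1.0]]
wrist_force: [3.4, 0.2, -2.2]
gripper_width: 0.232
gripper_force: 31.5
```

```bash
python3 - <<'E'
from h import *
st()
for i in range(2): print(lid(cap('scene')))
E
```

```text
t 11.68 tcpF [-272.69   14.34] z 0.019 f [ 3.4  0.2 -2.2] m [ 0.3  -1.03 -0.58]
(array([-76.6 ,  25.36]), array([-77.11,  26.92]), array([ 96.6, 127.1]), -3.77)
(array([-76.55,  25.34]), array([-77.4 ,  26.85]), array([ 96.4, 127.4]), -3.77)
```

```bash
cat >> h.py <<'E'
def stick(d):
    # aluminium handle top and shoe in feeder frame from depth
    P=cloud(d);f=F(P.reshape(-1,3)).reshape(480,640,2);z=P[...,2]
    m=(z>.044)&(z<.058)&(f[...,0]<-40)&(f[...,0]>-400)&(f[...,1]>-60)&(f[...,1]<40)
    tx=monitor.sense()['tcp_pos'];t=F([tx])[0]
    m&=(f[...,0]>t[0]+38)&(f[...,0]<t[0]+98)&(abs(f[...,1]-t[1])<22)
    q=f[m];c=q.mean(0);u,s,v=np.linalg.svd(q-c,full_matrices=False);w=v[0]*np.sign(v[0,0])
    a=np.degrees(np.arctan2(w[1],w[0]));return len(q),c.round(1),'stick ang',a.round(2),'zmed',np.median(z[m]).round(4)
E
python3 - <<'E'
from h import *
import pickle
st();d=cap('scene');print(stick(d));pickle.dump(d,open('s4.pkl','wb'))
cv2.imwrite('pics/s4.png',cv2.resize(d['color'][185:285,180:390,::-1],None,fx=3.7,fy=3.7,interpolation=cv2.INTER_CUBIC))
E
```

```text
t 11.78 tcpF [-272.69   14.42] z 0.019 f [ 3.2  0.2 -2.4] m [ 0.31 -1.09 -0.5 ]
(167, array([-205.8,    7.5]), 'stick ang', np.float64(-3.39), 'zmed', np.float64(0.0492))
```

drive_tool([
  {"delta_pos": [-2, 0, 0], "turn": 0, "claw": 0},
  {"delta_pos": [-2, 0, 0], "turn": 0, "claw": 0},
  {"delta_pos": [-2, 0, 0], "turn": 0, "claw": 0},
  {"delta_pos": [0, 0, 0], "turn": 0, "claw": 0},
])

```text
time_s: 12.32
tcp_pos: [0.5597, -0.1788, 0.0191]
ee_rot: [[-0.018, -1.0, 0.001], [-1.0, 0.018, -0.0], [0.0, -0.001, -1.0]]
wrist_force: [3.4, -0.9, -2.4]
gripper_width: 0.232
gripper_force: 31.4
```

```bash
python3 - <<'E'
from h import *
st();d=cap('scene');print(stick(d),lid(d))
E
```

```text
t 12.32 tcpF [-266.55   14.3 ] z 0.0191 f [ 3.4 -0.9 -2.4] m [-0.23 -1.45 -0.54]
(166, array([-198.6,    6.5]), 'stick ang', np.float64(-3.89), 'zmed', np.float64(0.0492)) (array([-73.23,  29.06]), array([-73.93,  31.6 ]), array([ 98.4, 126.2]), -0.43)
```

```bash
python3 - <<'E'
from h import *
import h,pickle
d=cap('scene');print(stick(d))
class M:
    def __init__(s,p):s.p=p
    def sense(s): return {'tcp_pos':s.p}
h.monitor=M([0.6008,-0.2034,0.0263]);d1=pickle.load(open('s1.pkl','rb'));print(stick(d1))
# inner cheek edge / plate via z mask: white shoe region points
P=cloud(d);f=F(P.reshape(-1,3)).reshape(480,640,2);z=P[...,2]
m=(z>.036)&(z<.05)&(f[...,0]>-165)&(f[...,0]<-60)&(f[...,1]<-15)&(f[...,1]>-45)
q=f[m]
for a in range(-160,-60,10):
    k=q[abs(q[:,0]-a)<5]; print(a,len(k),np.percentile(k[:,1],[2,50,98]).round(1) if len(k) else '')
E
```

```text
(167, array([-198. ,    6.8]), 'stick ang', np.float64(-5.82), 'zmed', np.float64(0.0493))
(153, array([-220. ,  -36.6]), 'stick ang', np.float64(2.48), 'zmed', np.float64(0.0545))
-160 20 [-34.9 -28.4 -15.9]
-150 30 [-38.6 -27.8 -16. ]
-140 33 [-37.6 -27.8 -16.9]
-130 33 [-36.5 -27.1 -17.6]
-120 32 [-37.9 -26.  -16.3]
-110 33 [-37.4 -25.1 -16.6]
-100 39 [-37.9 -26.  -16.3]
-90 35 [-39.5 -28.  -15.6]
-80 39 [-38.8 -27.5 -16.1]
-70 26 [-38.5 -22.6 -15.4]
```

```bash
python3 - <<'E'
from h import *
d=cap('scene');cv2.imwrite('pics/s5.png',cv2.resize(d['color'][190:290,220:390,::-1],None,fx=4.6,fy=4.6,interpolation=cv2.INTER_CUBIC))
E
```

```text
(no output)
```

View pics/s5.png

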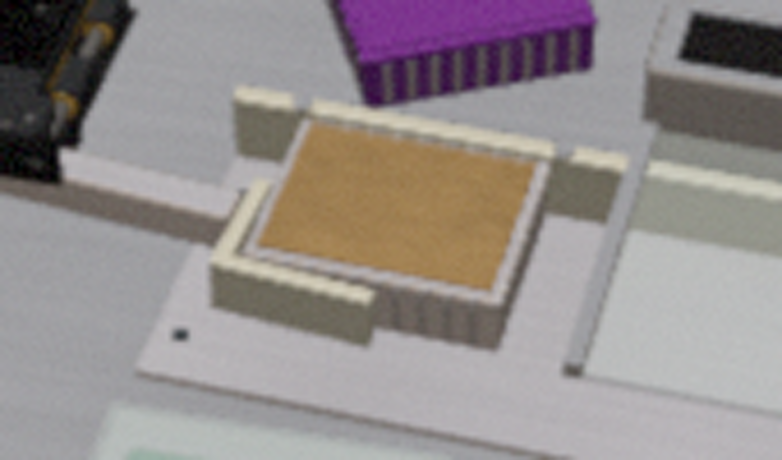

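The tray is now flush with the fence, its rim running parallel along (310,125)–(548,160). The stick has yawed a few degrees in the grip, because the gap at the cheek tip (372,290) is wider than at the corner. I'll ease the side press and measure the stick's angle from tail and shoe.

```bash
cat >> h.py <<'E'
def stick2(d,tcp):
    dz=tcp[2]-.013+.003            # underside height
    h=cv2.cvtColor(d['color'],cv2.COLOR_RGB2HSV);P=cloud(d);z=P[...,2]
    f=F(P.reshape(-1,3)).reshape(480,640,2);t=F([tcp[:3]])[0]
    cream=(h[...,0]>18)&(h[...,0]<45)&(h[...,1]>15)&(h[...,1]<110)&(h[...,2]>150)
    v,u=np.nonzero(cream&(abs(f[...,0]-t[0]+86)<30)&(abs(f[...,1]-t[1])<40)&(z>.025))
    a=F(onz(d,np.c_[u,v],dz+.042)).mean(0)
    v,u=np.nonzero(cream&(f[...,0]-t[0]>85)&(f[...,0]-t[0]<215)&(f[...,1]-t[1]>-70)&(f[...,1]-t[1]<-15)&(z>dz+.029))
    q=F(onz(d,np.c_[u,v],dz+.036));q=q[(q[:,0]>t[0]+120)];k=np.polyfit(q[:,0],q[:,1],1)
    b=np.array([t[0]+114,np.polyval(k,t[0]+114)])
    return 'tail',(a-t).round(1),len(u),'cheek ang',np.degrees(np.arctan(k[0])).round(2),'cheek fy at corner',b[1].round(1),'tail-cheek ang',np.degrees(np.arctan((b[1]+35-a[1])/(b[0]-a[0]))).round(2)
E
python3 - <<'E'
from h import *
import pickle
print(stick2(pickle.load(open('s1.pkl','rb')),[0.6008,-0.2034,0.0263]))
print(stick2(pickle.load(open('s4.pkl','rb')),[0.5593,-0.1849,0.019]))
print(stick2(cap('scene'),monitor.sense()['tcp_pos']))
E
```

```text
('tail', array([-93.7,  -9.9]), 1097, 'cheek ang', np.float64(-1.13), 'cheek fy at corner', np.float64(-67.7), 'tail-cheek ang', np.float64(1.47))
('tail', array([-90.9,  -2.7]), 899, 'cheek ang', np.float64(-5.0), 'cheek fy at corner', np.float64(-30.7), 'tail-cheek ang', np.float64(-2.03))
('tail', array([-91.1,  -2.4]), 847, 'cheek ang', np.float64(-5.3), 'cheek fy at corner', np.float64(-30.8), 'tail-cheek ang', np.float64(-2.15))
```

drive_tool([
  {"delta_pos": [0, -3, 0], "turn": 0, "claw": 0},
  {"delta_pos": [0, -3, 0], "turn": 0, "claw": 0},
  {"delta_pos": [0, 0, 0], "turn": 0, "claw": 0},
])

```text
time_s: 12.9
tcp_pos: [0.5644, -0.179, 0.0185]
ee_rot: [[-0.018, -1.0, -0.002], [-1.0, 0.018, 0.0], [-0.0, 0.002, -1.0]]
wrist_force: [1.3, -1.3, -2.3]
gripper_width: 0.228
gripper_force: 30.3
```

```bash
python3 - <<'E'
from h import *
st();d=cap('scene');print(stick2(d,monitor.sense()['tcp_pos']),lid(d))
E
```

```text
t 12.9 tcpF [-266.5     9.55] z 0.0185 f [ 1.3 -1.3 -2.3] m [-0.2  -0.62 -0.24]
('tail', array([-90.3,  -5. ]), 890, 'cheek ang', np.float64(-1.95), 'cheek fy at corner', np.float64(-31.4), 'tail-cheek ang', np.float64(-0.28)) (array([-73.3,  29.2]), array([-74.03,  30.7 ]), array([ 96.5, 126.3]), -0.58)
```

drive_tool([
  {"delta_pos": [0, 0, 0], "turn": -0.02, "claw": 0},
  {"delta_pos": [-4, -0.2, 0], "turn": 0, "claw": 0},
  {"delta_pos": [-6, -0.3, 0], "turn": 0, "claw": 0},
  {"delta_pos": [-6, -0.3, 0], "turn": 0, "claw": 0},
  {"delta_pos": [-6, -0.3, 0], "turn": 0, "claw": 0},
  {"delta_pos": [-6, -0.3, 0], "turn": 0, "claw": 0},
])

```text
time_s: 13.7
tcp_pos: [0.5672, -0.1507, 0.0191]
ee_rot: [[0.002, -1.0, 0.001], [-1.0, -0.002, -0.0], [0.0, -0.001, -1.0]]
wrist_force: [4.3, -3.9, -3.0]
gripper_width: 0.233
gripper_force: 30.6
```

```bash
python3 - <<'E'
from h import *
st();d=cap('scene');print(stick2(d,monitor.sense()['tcp_pos']),lid(d))
E
```

```text
t 13.7 tcpF [-238.04    8.44] z 0.0191 f [ 4.3 -3.9 -3. ] m [-1.01 -1.25 -0.37]
('tail', array([-89.4,  -2.9]), 637, 'cheek ang', np.float64(-2.16), 'cheek fy at corner', np.float64(-32.1), 'tail-cheek ang', np.float64(-0.73)) (array([-49.5 ,  29.13]), array([-50.49,  31.18]), array([ 97.9, 127.1]), -0.55)
```

drive_tool([
  {"delta_pos": [-7, -0.4, 0], "turn": 0, "claw": 0},
  {"delta_pos": [-7, -0.4, 0], "turn": 0, "claw": 0},
  {"delta_pos": [-7, -0.4, 0], "turn": 0, "claw": 0},
  {"delta_pos": [-7, -0.4, 0], "turn": 0, "claw": 0},
  {"delta_pos": [-7, -0.4, 0], "turn": 0, "claw": 0},
  {"delta_pos": [-7, -0.4, 0], "turn": 0, "claw": 0},
  {"delta_pos": [-7, -0.4, 0], "turn": 0, "claw": 0},
  {"delta_pos": [-7, -0.4, 0], "turn": 0, "claw": 0},
])

```text
time_s: 14.75
tcp_pos: [0.5705, -0.095, 0.0193]
ee_rot: [[0.002, -1.0, 0.001], [-1.0, -0.002, -0.0], [0.0, -0.001, -1.0]]
wrist_force: [4.6, -3.8, -1.4]
gripper_width: 0.234
gripper_force: 30.7
```

```bash
python3 - <<'E'
from h import *
st();d=cap('scene');print(stick2(d,monitor.sense()['tcp_pos']),lid(d))
E
```

```text
t 14.75 tcpF [-182.25    8.37] z 0.0193 f [ 4.6 -3.8 -1.4] m [-1.11 -1.45 -0.37]
('tail', array([-87. ,  -1.1]), 208, 'cheek ang', np.float64(-1.89), 'cheek fy at corner', np.float64(-32.8), 'tail-cheek ang', np.float64(-1.44)) (array([-10.2 ,  28.75]), array([-10.48,  30.21]), array([96.6, 94.7]), -0.7)
```

drive_tool([
  {"delta_pos": [-7, -0.4, 0], "turn": 0, "claw": 0},
  {"delta_pos": [-8, -0.5, 0], "turn": 0, "claw": 0},
  {"delta_pos": [-8, -0.5, 0], "turn": 0, "claw": 0},
  {"delta_pos": [-8, -0.5, 0], "turn": 0, "claw": 0},
  {"delta_pos": [-8, -0.4, 0], "turn": 0, "claw": 0},
  {"delta_pos": [-8, -0.5, 0], "turn": 0, "claw": 0},
  {"delta_pos": [-8, -0.5, 0], "turn": 0, "claw": 0},
  {"delta_pos": [-8, -0.5, 0], "turn": 0, "claw": 0},
  {"delta_pos": [-7, -0.4, 0], "turn": 0, "claw": 0},
])

```text
time_s: 15.92
tcp_pos: [0.5744, -0.0252, 0.0193]
ee_rot: [[0.002, -1.0, 0.001], [-1.0, -0.002, -0.001], [0.001, -0.001, -1.0]]
wrist_force: [5.2, -3.5, -2.1]
gripper_width: 0.229
gripper_force: 30.9
```

```bash
python3 - <<'E'
from h import *
st();d=cap('scene');print(stick2(d,monitor.sense()['tcp_pos']))
E
```

```text
t 15.93 tcpF [-112.39    8.48] z 0.0193 f [ 5.2 -3.5 -2.1] m [-1.29 -1.63 -0.43]
('tail', array([-85. ,   0.9]), 333, 'cheek ang', np.float64(23.27), 'cheek fy at corner', np.float64(-34.0), 'tail-cheek ang', np.float64(-2.39))
```

drive_tool([
  {"delta_pos": [-6, -0.4, 0], "turn": 0, "claw": 0},
  {"delta_pos": [-6, -0.3, 0], "turn": 0, "claw": 0},
  {"delta_pos": [-6, -0.4, 0], "turn": 0, "claw": 0},
  {"delta_pos": [-6, -0.3, 0], "turn": 0, "claw": 0},
  {"delta_pos": [-6, -0.4, 0], "turn": 0, "claw": 0},
  {"delta_pos": [-6, -0.3, 0], "turn": 0, "claw": 0},
  {"delta_pos": [-6, -0.4, 0], "turn": 0, "claw": 0},
])

```text
time_s: 16.85
tcp_pos: [0.5766, 0.0165, 0.0192]
ee_rot: [[0.001, -1.0, 0.001], [-1.0, -0.001, -0.001], [0.001, -0.001, -1.0]]
wrist_force: [4.7, -4.1, -1.2]
gripper_width: 0.237
gripper_force: 31.0
```

```bash
python3 - <<'E'
from h import *
st()
E
```

```text
t 16.85 tcpF [-70.58   8.61] z 0.0192 f [ 4.7 -4.1 -1.2] m [-1.41 -1.6  -0.47]
```

drive_tool([
  {"delta_pos": [-3, -0.2, 0], "turn": 0, "claw": 0},
  {"delta_pos": [-3, -0.2, 0], "turn": 0, "claw": 0},
  {"delta_pos": [-3, -0.2, 0], "turn": 0, "claw": 0},
  {"delta_pos": [-2, -0.1, 0], "turn": 0, "claw": 0},
])

```text
time_s: 17.35
tcp_pos: [0.5773, 0.0274, 0.0192]
ee_rot: [[0.002, -1.0, 0.0], [-1.0, -0.002, -0.001], [0.001, -0.0, -1.0]]
wrist_force: [5.0, -3.8, -2.2]
gripper_width: 0.236
gripper_force: 31.0
```

drive_tool([
  {"delta_pos": [-1.5, 0, 0], "turn": 0, "claw": 0},
  {"delta_pos": [-1.5, -0.1, 0], "turn": 0, "claw": 0},
])

```text
time_s: 17.6
tcp_pos: [0.5774, 0.0304, 0.0192]
ee_rot: [[0.001, -1.0, 0.0], [-1.0, -0.001, -0.001], [0.001, -0.0, -1.0]]
wrist_force: [6.0, -4.1, -2.9]
gripper_width: 0.232
gripper_force: 31.0
```

drive_tool([
  {"delta_pos": [-1.5, -0.1, 0], "turn": 0, "claw": 0},
  {"delta_pos": [0, 0, 0], "turn": 0, "claw": 0},
])

```text
time_s: 17.85
tcp_pos: [0.5775, 0.032, 0.0192]
ee_rot: [[0.001, -1.0, 0.001], [-1.0, -0.001, -0.001], [0.001, -0.001, -1.0]]
wrist_force: [5.1, -3.3, -2.6]
gripper_width: 0.231
gripper_force: 31.0
```

drive_tool([
  {"delta_pos": [-1.5, -0.1, 0], "turn": 0, "claw": 0},
  {"delta_pos": [0, 0, 0], "turn": 0, "claw": 0},
])

```text
time_s: 18.1
tcp_pos: [0.5773, 0.0322, 0.0193]
ee_rot: [[0.002, -1.0, -0.0], [-1.0, -0.002, -0.002], [0.002, 0.0, -1.0]]
wrist_force: [5.8, -7.4, -1.5]
gripper_width: 0.233
gripper_force: 31.1
```

drive_tool([
  {"delta_pos": [-1.5, -0.1, 0], "turn": 0, "claw": 0},
  {"delta_pos": [0, 0, 0], "turn": 0, "claw": 0},
])

```text
time_s: 18.35
tcp_pos: [0.5772, 0.0323, 0.0193]
ee_rot: [[0.002, -1.0, -0.001], [-1.0, -0.002, -0.004], [0.004, 0.001, -1.0]]
wrist_force: [6.0, -13.5, -0.9]
gripper_width: 0.234
gripper_force: 31.1
```

```bash
python3 - <<'E'
from h import *
st();print(lid(cap('scene')))
E
```

```text
t 18.35 tcpF [-54.8    8.94] z 0.0193 f [  6.  -13.5  -0.9] m [-3.88 -2.05 -0.46]
(array([-47.9 , 120.05]), array([-47.96, 117.5 ]), array([15.4, 15.3]), 13.95)
```

The tray met the stop where I expected: TCP at −54.8 against −54 predicted, and the force is rising. Next I release the preload and ease the stick away.

drive_tool([
  {"delta_pos": [2.5, 0, 0], "turn": 0, "claw": 0},
  {"delta_pos": [0.4, -1.5, 0], "turn": 0, "claw": 0},
  {"delta_pos": [0.4, -2, 0], "turn": 0, "claw": 0},
  {"delta_pos": [0.4, -2, 0], "turn": 0, "claw": 0},
  {"delta_pos": [0.5, -2, 0], "turn": 0, "claw": 0},
  {"delta_pos": [1, -2, 0], "turn": 0, "claw": 0},
  {"delta_pos": [2, -2, 0], "turn": 0, "claw": 0},
  {"delta_pos": [4, 0, 0], "turn": 0, "claw": 0},
  {"delta_pos": [10, 0.6, 0], "turn": 0, "claw": 0},
  {"delta_pos": [15, 0.9, 0], "turn": 0, "claw": 0},
  {"delta_pos": [20, 1.2, 0], "turn": 0, "claw": 0},
  {"delta_pos": [20, 1.2, 0], "turn": 0, "claw": 0},
])

```text
time_s: 19.9
tcp_pos: [0.5848, -0.0424, 0.019]
ee_rot: [[0.001, -1.0, -0.0], [-1.0, -0.001, -0.0], [0.0, 0.0, -1.0]]
wrist_force: [0.1, 0.3, -2.5]
gripper_width: 0.229
gripper_force: 29.9
```

drive_tool([
  {"delta_pos": [25, 1.5, 0], "turn": 0, "claw": 0},
  {"delta_pos": [25, 1.5, 0], "turn": 0, "claw": 0},
  {"delta_pos": [25, 1.5, 0], "turn": 0, "claw": 0},
  {"delta_pos": [25, 1.5, 0], "turn": 0, "claw": 0},
  {"delta_pos": [25, 1.5, 0], "turn": 0, "claw": 0},
  {"delta_pos": [10, 0.6, 0], "turn": 0, "claw": 0},
  {"delta_pos": [0, 0, -20], "turn": 0, "claw": 0},
  {"delta_pos": [0, 0, -30], "turn": 0, "claw": 0},
  {"delta_pos": [0, 0, -30], "turn": 0, "claw": 0},
  {"delta_pos": [0, 0, 0], "turn": 0, "claw": 0},
  {"delta_pos": [0, 0, 0], "turn": 0, "claw": 0},
])

```text
time_s: 21.28
tcp_pos: [0.5761, -0.1755, 0.0978]
ee_rot: [[0.001, -1.0, -0.002], [-1.0, -0.001, 0.001], [-0.001, 0.002, -1.0]]
wrist_force: [-0.3, -0.5, -3.3]
gripper_width: 0.231
gripper_force: 29.9
```

```bash
python3 - <<'E'
from h import *
st();s=monitor.sense();R0=np.array(s['ee_rot']);print(R0[:2,0])
d=cap('wrist');P=cloud(d)
L=(P-np.array(s['tcp_pos']))@R0   # tool frame
m=(d['range_z']>.05)&(L[...,2]>-.05)&(L[...,2]<-.024)&(abs(L[...,1])<.03)&(L[...,0]>.02)&(L[...,0]<.12)
q=L[m]
for x in(.03,.045,.06,.07,.09,.1):
    k=q[abs(q[:,0]-x)<.005]
    if len(k):print(x,len(k),(np.percentile(k[:,1],[3,97])*1000).round(1),(k[:,1].mean()*1000).round(2),(np.median(k[:,2])*1000).round(1))
print('tail end',q[:,0].max())
cv2.imwrite('pics/s6.png',cap('scene')['color'][:,:,::-1])
E
```

```text
t 21.27 tcpF [-262.32   -1.92] z 0.0978 f [-0.3 -0.5 -3.3] m [ 0.05 -0.01  0.02]
[ 0.00129014 -0.99999881]
0.03 1343 [-9.7 10.7] 0.43 -32.1
0.045 1464 [-9.3 11.2] 0.93 -32.5
0.06 1599 [-8.8 11.6] 1.37 -32.8
0.07 1936 [-10.7  14.5] 1.85 -33.0
0.09 2621 [-11.7  16.2] 2.25 -33.5
0.1 1262 [-11.2  15.8] 1.97 -33.3
tail end 0.10047802465757634
```

```bash
python3 - <<'E'
from h import *
for n in('scene','top'):
    d=cap(n);h=cv2.cvtColor(d['color'],cv2.COLOR_RGB2HSV)
    Z=onz(d,np.stack(np.meshgrid(np.arange(640),np.arange(480)),-1).reshape(-1,2),.047);f=F(Z).reshape(480,640,2)
    reg=(f[...,0]>42)&(f[...,0]<215)&(f[...,1]>-75)&(f[...,1]<100)
    m=(reg&(h[...,0]>5)&(h[...,0]<24)&(h[...,1]>40)).astype(np.uint8)
    cs=cv2.findContours(m,cv2.RETR_EXTERNAL,cv2.CHAIN_APPROX_NONE)[0]
    if not cs: print(n,'none',np.unique(h[reg][:,0])[:30]);continue
    c=max(cs,key=cv2.contourArea);p=F(onz(d,c.reshape(-1,2),.047)).astype(np.float32);r=cv2.minAreaRect(p)
    print(n,cv2.contourArea(c),r,p.min(0),p.max(0))
E
```

```text
scene 1466.0 ((133.17222595214844, 29.93689727783203), (99.00691986083984, 127.55187225341797), 89.56832122802734) [ 69.16849  -19.936628] [197.035     79.186295]
top 2568.5 ((130.48513793945312, 32.221092224121094), (97.87732696533203, 127.5331802368164), 89.48094940185547) [ 66.41628  -16.928688] [194.67157  81.26244]
```

```bash
python3 - <<'E'
from h import *
d=cap('scene');g=d['color'].astype(float)
Ei=np.linalg.inv(d['E'])
def prof(fx,z,fys):
    w=np.array([[fx,y] for y in fys])@R.T+O
    X=np.c_[w/1000,np.full(len(w),z)]
    uv=cv2.projectPoints(X,cv2.Rodrigues(Ei[:3,:3])[0],Ei[:3,3],d['K'],d['dist'])[0].reshape(-1,1,2).astype(np.float32)
    return cv2.remap(d['color'],uv,None,cv2.INTER_LINEAR).reshape(-1,3).astype(int)
fys=np.arange(68,106,2)
def avg(fxs): return np.mean([prof(x,.05,fys) for x in fxs],0).astype(int)
A=avg(np.arange(85,185,5));B=avg(np.arange(-130,-60,5))
for y,a,b in zip(fys,A,B):print(y,a,b)
E
```

```text
68 [172 159 133] [108 104  91]
70 [172 159 133] [109 104  91]
72 [173 160 135] [109 104  91]
74 [173 162 140] [108 104  91]
76 [172 164 146] [108 103  90]
78 [168 165 152] [108 104  90]
80 [165 165 154] [111 107  93]
82 [169 169 158] [125 120 106]
84 [180 181 169] [149 144 128]
86 [194 194 181] [175 169 152]
88 [200 199 186] [195 189 171]
90 [199 198 185] [202 196 178]
92 [194 193 180] [201 195 177]
94 [183 183 171] [196 190 174]
96 [163 164 154] [184 179 167]
98 [145 145 138] [166 162 158]
100 [137 138 132] [149 145 148]
102 [136 137 131] [138 133 141]
104 [136 138 132] [130 124 135]
```

The tray is home: centre about (130, 35), and the rim is flush with the fence, with the expected 6 mm between lid and fence. Now the stick goes back. Its yaw is about 88.2° against 88.0° for the mat, so no turn is needed.

drive_tool([
  {"delta_pos": [42.3, 31.5, 0], "turn": 0, "claw": 0},
  {"delta_pos": [42.3, 31.5, 0], "turn": 0, "claw": 0},
  {"delta_pos": [42.3, 31.5, 0], "turn": 0, "claw": 0},
  {"delta_pos": [42.3, 31.5, 0], "turn": 0, "claw": 0},
  {"delta_pos": [42.3, 31.5, 0], "turn": 0, "claw": 0},
  {"delta_pos": [0, 0, 30], "turn": 0, "claw": 0},
  {"delta_pos": [0, 0, 30], "turn": 0, "claw": 0},
  {"delta_pos": [0, 0, 15], "turn": 0, "claw": 0},
  {"delta_pos": [0, 0, 0], "turn": 0, "claw": 0},
  {"delta_pos": [0, 0, 0], "turn": 0, "claw": 0},
])

```text
time_s: 22.78
tcp_pos: [0.4212, -0.3879, 0.025]
ee_rot: [[0.003, -1.0, 0.002], [-1.0, -0.003, -0.001], [0.001, -0.002, -1.0]]
wrist_force: [0.3, -0.2, -1.9]
gripper_width: 0.232
gripper_force: 29.9
```

drive_tool([
  {"delta_pos": [0, 0, 3], "turn": 0, "claw": 0},
  {"delta_pos": [0, 0, 3], "turn": 0, "claw": 0},
  {"delta_pos": [0, 0, 0], "turn": 0, "claw": 0},
  {"delta_pos": [0, 0, 0], "turn": 0, "claw": 0},
])

```text
time_s: 23.28
tcp_pos: [0.4202, -0.3875, 0.0181]
ee_rot: [[0.002, -1.0, 0.0], [-1.0, -0.002, -0.0], [0.0, -0.0, -1.0]]
wrist_force: [-0.8, 0.4, -2.9]
gripper_width: 0.233
gripper_force: 29.9
```

drive_tool([
  {"delta_pos": [0, 1.5, 1.5], "turn": 0, "claw": 0},
  {"delta_pos": [0, 0, 1.5], "turn": 0, "claw": 0},
  {"delta_pos": [0, 0, 0], "turn": 0, "claw": 0},
  {"delta_pos": [0, 0, 0], "turn": 0, "claw": 0},
])

```text
time_s: 23.78
tcp_pos: [0.4186, -0.3875, 0.015]
ee_rot: [[0.002, -1.0, 0.0], [-1.0, -0.002, -0.0], [0.0, -0.0, -1.0]]
wrist_force: [1.3, 0.3, -2.3]
gripper_width: 0.238
gripper_force: 29.9
```

```bash
python3 - <<'E'
from h import *
st();s=monitor.sense();d=cap('wrist');P=cloud(d)
for n,b in(('mat black',None),):
    k=d['color'].max(2);m=(P[...,2]>-.003)&(P[...,2]<.009)&(k<45)&(P[...,0]>.34)&(P[...,0]<.52)&(P[...,1]<-.25)
    for y in(-.47,-.45,-.43):
        q=P[m&(abs(P[...,1]-y)<.004)]
        if len(q):print(y,np.percentile(q[:,0],[1,99]).round(4))
    q=P[m];print('mat ymin',np.percentile(q[:,1],.5))
m=(P[...,2]>.036)&(P[...,2]<.052)&(P[...,1]<-.4)
for y in(-.42,-.45):
    q=P[m&(abs(P[...,1]-y)<.004)];print('handle',y,np.percentile(q[:,0],[3,97]).round(4),np.median(q[:,2]))
print('tail min y',np.percentile(P[m][:,1],.3))
E
```

```text
t 23.77 tcpF [-483.06  143.09] z 0.015 f [ 1.3  0.3 -2.3] m [ 0.07 -0.05  0.03]
-0.47 [0.4457 0.474 ]
-0.45 [0.4445 0.474 ]
-0.43 [0.4447 0.4676]
mat ymin -0.4908352990355344
handle -0.42 [0.408  0.4283] 0.04687581386802103
handle -0.45 [0.4071 0.4274] 0.047157979514266535
tail min y -0.4874206064780358
```

drive_tool([
  {"delta_pos": [0, 0, 1.5], "turn": 0, "claw": 0},
  {"delta_pos": [0, 0, 0], "turn": 0, "claw": 0},
  {"delta_pos": [0, 0, 0], "turn": 0, "claw": 0.35},
  {"delta_pos": [0, 0, 0], "turn": 0, "claw": 0.5},
  {"delta_pos": [0, 0, 0], "turn": 0, "claw": 0.7},
  {"delta_pos": [0, 0, 0], "turn": 0, "claw": 1},
  {"delta_pos": [0, 0, 0], "turn": 0, "claw": 1},
  {"delta_pos": [0, 0, 0], "turn": 0, "claw": 1},
  {"delta_pos": [0, 0, -20], "turn": 0, "claw": 1},
  {"delta_pos": [0, 0, -40], "turn": 0, "claw": 1},
  {"delta_pos": [0, 0, -50], "turn": 0, "claw": 1},
  {"delta_pos": [0, 0, -50], "turn": 0, "claw": 1},
])

```text
time_s: 25.32
tcp_pos: [0.4183, -0.3873, 0.1749]
ee_rot: [[0.002, -1.0, -0.0], [-1.0, -0.002, 0.0], [-0.0, 0.0, -1.0]]
wrist_force: [1.4, 0.0, 0.0]
gripper_width: 0.997
gripper_force: 0.0
```

drive_tool([
  {"delta_pos": [40, 0, -30], "turn": 0, "claw": 1},
  {"delta_pos": [50, 0, -20], "turn": 0, "claw": 1},
  {"delta_pos": [50, 0, 0], "turn": 0, "claw": 1},
  {"delta_pos": [0, 0, 0], "turn": 0, "claw": 1},
  {"delta_pos": [0, 0, 0], "turn": 0, "claw": 1},
])

```text
time_s: 25.95
tcp_pos: [0.4184, -0.5271, 0.2227]
ee_rot: [[0.001, -1.0, -0.001], [-1.0, -0.001, 0.001], [-0.001, 0.001, -1.0]]
wrist_force: [-0.2, 0.5, 0.6]
gripper_width: 1.001
gripper_force: 0.0
```

```bash
python3 - <<'E'
from h import *
st();d=cap('scene');P=cloud(d)
h=cv2.cvtColor(d['color'],cv2.COLOR_RGB2HSV)
w=(P[...,2]>.03)&(P[...,2]<.06)&(P[...,0]>.34)&(P[...,0]<.52)&(P[...,1]>-.55)&(P[...,1]<-.15)
v,u=np.nonzero(w);X=onz(d,np.c_[u,v],.045);print('stick bbox now',len(X),X.min(0),X.max(0),'(start .399 -.486 .. .494 -.190)')
t=cap('top');k=t['color'].max(2)
Y=onz(t,np.stack(np.meshgrid(np.arange(640),np.arange(480)),-1).reshape(-1,2),.003).reshape(480,640,3)
m=(k<40)&(Y[...,0]>.34)&(Y[...,0]<.5)&(Y[...,1]<-.17)&(Y[...,1]>-.51);print('mat',Y[m].min(0),Y[m].max(0))
Q=cloud(t);m=(Q[...,2]>.03)&(Q[...,2]<.055)&(Q[...,0]>.34)&(Q[...,0]<.52)&(Q[...,1]<-.17)&(Q[...,1]>-.52);q=Q[m];print('stick top',len(q),q.min(0),q.max(0))
f=F(onz(d,np.stack(np.meshgrid(np.arange(640),np.arange(480)),-1).reshape(-1,2),.047)).reshape(480,640,2)
m=((f[...,0]>42)&(f[...,0]<215)&(f[...,1]>-75)&(f[...,1]<100)&(h[...,0]>5)&(h[...,0]<24)&(h[...,1]>40)).astype(np.uint8)
c=max(cv2.findContours(m,0,1)[0],key=cv2.contourArea);print(cv2.minAreaRect(F(onz(d,c.reshape(-1,2),.047)).astype(np.float32)))
E
```

```text
t 25.95 tcpF [-622.39  135.27] z 0.2227 f [-0.2  0.5  0.6] m [ 0.09 -0.03 -0.  ]
stick bbox now 909 [ 0.40163151 -0.48442151  0.045     ] [ 0.48238344 -0.18606016  0.045     ] (start .399 -.486 .. .494 -.190)
mat [ 0.36493056 -0.5046302   0.003     ] [ 0.47870036 -0.19129268  0.003     ]
stick top 1283 [ 0.39016603 -0.46621496  0.03002725] [ 0.46126831 -0.19387881  0.05180217]
((133.36117553710938, 30.130834579467773), (98.55003356933594, 128.0686798095703), 89.0760498046875)
```

```bash
python3 -c "
from station import ticket
print(ticket.finish_job())"
```

```text
the job is handed in; nothing more can be done
None
```

The tray was fed along the fence to the end stop and measures flush there, the stick is back flat on the middle of the mat and released, and the job was handed in at about 26 s. The tray was about 3° askew when it first touched the fence, and it squared up over the first few millimetres of feed, well before the guard.

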